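# Clear the speed controller and snap its new knob on

## Robot

A 7-joint arm with a two-finger parallel gripper is mounted at the origin on a cart in front of the work surface, level with it; the furniture and walls round the work are solid. World frame = base frame: x ahead of the robot, y to its left, z up, the work surface at z = 0. Lengths are in m, angles in rad, forces in N, time in s.
With the tool pointing down it reaches from about 0.4 to 0.9 m from the base axis. Payload 5.6 kg.
Tool frame: the origin (TCP) lies midway between the tips of the shut fingers; the grasp point (between the pads) lies 19 mm behind it (manip.grip_depth is the distance from the TCP to the grasp point, in m); z points along the fingers, y is the line along which they close (so a half turn about z gives the same grasp; the last joint's range is limited). The gripper opens to 92 mm and grips with 3 to 60 N. Pads are 20 mm wide; open, the fingers measure 128 mm over their backs; the gripper's body (75 mm by 189 mm) begins 69 mm behind the grasp point.
Start: joints at [1.26, 0.468, -0.012, 1.603, 0.006, 1.071, -0.056], TCP at [0.172, -0.627, 0.215] pointing down, gripper open.
Joint ranges: [-2.53, 2.53], [-0.31, 2.02], [-1.57, 1.55], [0.28, 2.44], [-1.29, 4.43], [0.15, 1.84], [-2.92, 2.92]. Speed limits (rad/s): [2.57, 2.57, 3.14, 3.14, 3.14, 3.14, 3.14].

## Interface

Orientations are given as a unit quaternion [w, x, y, z].
In Python, from rig import manip, optics gives the robot as it stands. The module is installed in compiled form; this text tells all that it offers.
- The arm moves only by the tool step_arm, never from a script. Its argument "targets" is a list of rows, each a list of 7 numbers: the shift along the tool's x, y, z in units of 0.15 m (1.0 is 0.15 m), then the turn, a rotation vector about the tool's x, y, z in units of 90 degrees (1.0 is 90 degrees), then the opening, from -1 (shut) to 1 (fully open), so that 0 is half open. A call has 1 to 10 rows; each row shifts and turns the commanded pose from where the row before left it, along the tool's axes as they then stand; what a row does not reach is not made up. A row lasts 1/12 s, in which the tool goes at most 41.7 mm and 7.16 degrees, less where a joint would pass 70% of its speed; a pose out of reach is approached as far as the arm can. A call with a number of a shift or a turn outside -1 to 1 is refused whole. A call with a gripper value outside its range is refused whole. The fingers move at their own pace and stop on an object; "squeeze" is the grip in N (left out, the last holds). Time passes only in rows, so rows that do not move let the fingers close. It gives the time, the measured TCP pose, the force, the opening and the grip force at its end, in the units of the state.
- manip.observe(): the state, without advancing time (a new reading comes with each control period).
- optics.capture(name): name is "scene" or "side" or "wrist"; returns a dict with "frame" (420x560x3 uint8, red, green, blue), "z_map" (420x560 float32, m along the optical axis (not along the pixel's ray), 0 where there is no reading), "camera_matrix" (3x3 intrinsics, pixels), "k1" (the pictures are not rectified: a ray, as slopes to the right and down, at radius r is drawn at 1 + k1 r^2 times it, then the intrinsics apply), "position" and "attitude" of the camera in the world. Camera axes: x right, y down, z forward; pixel columns grow to the right and rows downward; lengths in m; the calibration is good to about 2 mm. A picture is of the moment at which its call begins.
- manip.sign_off(): hands the job in; it is judged then, once.
The state is a dict: "t": time; "joints": joint angles; "qd": joint speeds; "tau": joint torques, N m; "eef_pos": TCP position; "tcp_rot": TCP orientation; "contact_force": force on the tool from outside, world axes, zero at the start; "moment": the same for the moment, N m; "grip_width": finger opening in m; "finger_force": force on a finger pad.
Only numpy, scipy, OpenCV 4.12 (cv2) and the standard library are available. Lean on these libraries where they do the work, as an engineer would, in place of code of your own. Each camera call takes 0.05 s, during which the arm holds its last target. There are 200 camera calls.

## Task

The bench speed controller needs its new orange-and-black knob, but things were left lying on its top: first put the wooden offcut into the plywood tray and the yellow screwdriver into the blue tray. Only then line up the flat in the knob's bore with the flat of the controller's upright D-shaft and push the knob straight down until it snaps fully home against the collar, let go, and leave everything else on the bench where it is.

Things in the scene. Friction and masses are not known exactly. Their poses are not given: they have to be found in the camera images.
- controller: Grey speed-controller box, 170 (x) x 220 (y) x 60 mm high, fixed; origin under its centre, z up. The D-shaft stands up from the middle of its flat top. The offcut and the screwdriver lie on the top, one on the near and one on the far side of the shaft (either way round), roughly along the box's y axis, 20 to 40 mm towards +y.
- shaft_seat (a point): Centre of the top of the brass collar (32 mm diameter) at the foot of the steel D-shaft; the knob's origin is here when fully home. z runs up the shaft, x points square out of the shaft's flat. The shaft is 20 mm in diameter, its flat 6 mm from the axis, and rises 32 mm above this point. It stands at any angle and turns only stiffly (0.2 N m).
- knob: Knob, 150 g, upright on the bench: black hub, 56 mm diameter, 36 mm high, with an orange bar grip on top. Origin in the centre of its underside, z up. Bore open underneath, 36 mm deep, 22.4 mm diameter with a flat 7.2 mm from the axis on the +x (pointer) side: 1.2 mm clearance all round, 2.5 mm lead-in. The knob's x axis must point the way the shaft's flat faces.
- offcut: Light brown oak offcut, 45 (x) x 120 (y) x 32 mm high, 130 g; origin in the centre of its underside. It lies so near the shaft that the knob cannot go on before it is removed; a finger has no room between it and the shaft itself, but has beyond the shaft towards its +y end.
- screwdriver: Screwdriver with yellow handle, 230 mm long along y, 110 g, lying flat; origin under the middle of its length. The handle, 31 mm wide and 33 mm high, runs from y = +10 to +114 mm; the thin blade points to -y.
- wood_tray: Plywood tray for wood, open on top, 120 (x) x 250 (y) x 24 mm high, walls and floor 4 mm, fixed; origin under its centre. A fixed dark walnut piece, 22 mm high, fills it from y = +59 to +119 mm, x = -35 to +35; the rest is free. It stands to the left or to the right of the controller.
- tool_tray: Blue steel tray for tools, open on top, 120 (x) x 250 (y) x 24 mm high, walls and floor 4 mm, fixed; origin under its centre. A fixed 16 mm dowel lies along its +x wall (x = 38 to 54, y = -115 to -5 mm); the rest is free. It stands on the other side of the controller.
- tape_roll: Bystander: roll of masking tape lying flat, 100 mm in diameter, 25 mm high; stands beside the knob, the two may have changed places.
- stop_block: Bystander: wooden block 50 x 85 x 45 mm, at the left behind the left tray.
- sanding_block: Bystander: cork sanding block 64 x 112 x 34 mm, at the far right.
- shaft_top (a point): Centre of the D-shaft's upper end, 32 mm above shaft_seat. Two sprung brass balls stand 3 mm proud of the shaft on its +y and -y sides, 19 mm below this point: the knob first meets them 14 mm short of home, and a push of about 10 to 15 N snaps it over them.
- knob_pointer (a point): Pointed +x end of the knob's orange bar grip, 56 mm from its axis. The bar is 24 mm wide (y; 18 mm at its top edge), reaches 45 mm behind the axis, and stands 35 to 66 mm above the knob's underside. A white line on top runs from the axis towards this end.
- block_plane: Bystander: iron block plane, 44 x 157 x 43 mm, behind the controller.
Mind the look-alikes: they are no part of the job. Several things have the shape of the knob; the one meant has the colours described above.

How it is judged:
On the way, in this order (a step that is already met when the one before it is completed fails the run):
1. the offcut is in the plywood tray and the screwdriver in the blue tray (x of offcut in the frame of wood_tray between -0.055 and 0.055 m and y of offcut in the frame of wood_tray between -0.12 and 0.12 m and height (world z) of offcut below 0.06 m and x of screwdriver in the frame of tool_tray between -0.055 and 0.055 m and y of screwdriver in the frame of tool_tray between -0.09 and 0.09 m and height (world z) of screwdriver below 0.05 m), for 0.2 s.
2. the knob is snapped home on the D-shaft (horizontal distance between knob and shaft_seat below 0.003 m and z of knob in the frame of shaft_seat between -0.003 and 0.0025 m and angle between knob's own z axis and vertical below 0.06 rad and angle between the x axis of knob and the x axis of shaft_seat, either way round below 0.35 rad), for 0.2 s.
At the end, for the whole second after the job is handed in: Knob upright on the shaft, flats matching within 0.35 rad, within 3 mm sideways of the collar's centre and under 2.5 mm above it; offcut's centre in the plywood tray (origin below 60 mm), screwdriver's middle in the blue tray (origin below 50 mm); all at rest (all of step 1 and all of step 2 and linear speed of each of knob, offcut, screwdriver below 0.02 m/s); the robot touches nothing.
It fails at once if a bystander is moved more than 30 mm (distance of any of tape_roll, stop_block, sanding_block, block_plane from where it was at the start of the episode above 0.03 m).
It also fails if it takes over 72 s, if anything falls off the work surface, if the arm or the gripper's body presses on something with over 40 N, if the wrist force passes 120 N, or if a joint passes its speed limit or range.

## Working session

There is one attempt and no reset: what is moved stays moved. The work goes in short steps, Python scripts to look and compute and a tool call to move; the robot and the scene stay as the last step left them, time stands still between calls to the robot, and variables do not carry over. Pictures are saved under pics/ and viewed, at most 10 in all, crops included, and the job is handed in when it is done.

Besides the shell and the picture viewer there is one more tool, called after ">>>" by a JSON object that holds its "fn" and its "kwargs". step_arm: Moves the arm, as the interface text tells. Shifts and turns lie within -1 to 1; 1 stands for 0.15 m of shift or 90 degrees of turn. Its arguments: {"type":"object","properties":{"targets":{"type":"array"},"squeeze":{"type":"number"}},"required":["targets"]}

```bash
mkdir -p pics; cat > h.py <<'E'
import numpy as np, cv2
from scipy.spatial.transform import Rotation as R
from rig import manip, optics
def rot(q): return R.from_quat([q[1],q[2],q[3],q[0]])
def cap(n):
    c=optics.capture(n); c['R']=rot(c['attitude']).as_matrix(); c['p']=np.array(c['position']); return c
def rays(c,uv):
    K=np.array(c['camera_matrix'],float); uv=np.atleast_2d(np.array(uv,float))
    d=np.stack([(uv[:,0]-K[0,2])/K[0,0],(uv[:,1]-K[1,2])/K[1,1]],1); s=d.copy()
    for _ in range(15): s=d/(1+c['k1']*(s**2).sum(1,keepdims=True))
    return np.c_[s,np.ones(len(s))]
def onplane(c,uv,z):
    r=rays(c,uv)@c['R'].T; return c['p']+r*((z-c['p'][2])/r[:,2])[:,None]
def cloud(c):
    h,w=c['z_map'].shape; v,u=np.mgrid[:h,:w]
    r=rays(c,np.c_[u.ravel(),v.ravel()])*c['z_map'].reshape(-1,1)
    P=(r@c['R'].T+c['p']).reshape(h,w,3); P[c['z_map']<=0]=np.nan; return P
def save(n,im,s=1):
    cv2.imwrite('pics/'+n,cv2.resize(im[:,:,::-1],None,fx=s,fy=s,interpolation=cv2.INTER_CUBIC))
E
python3 - <<'E'
from h import *
for n in('scene','side'):
    c=cap(n); save(n+'.png',c['frame'],1.4); print(n,c['p'],c['R'].round(2).tolist(),c['k1'],np.array(c['camera_matrix']).tolist())
    np.savez(n,**{k:c[k] for k in('frame','z_map','camera_matrix','k1','p','R')})
print(manip.observe())
E
```

```text
scene [-0.14911879  0.28329247  1.54933802] [[-0.55, -0.71, 0.43], [-0.83, 0.48, -0.28], [-0.01, -0.51, -0.86]] -0.1640860272694145 [[520.4231095140344, 0.0, 275.5598804122652], [0.0, 520.4231095140344, 214.02090686443964], [0.0, 0.0, 1.0]]
side [ 0.54710407 -1.5165837   1.02964137] [[1.0, -0.01, 0.02], [-0.03, -0.58, 0.81], [0.0, -0.81, -0.59]] -0.09588259932353209 [[475.7331891171654, 0.0, 275.24102637893986], [0.0, 475.7331891171654, 213.69777512683243], [0.0, 0.0, 1.0]]
{'t': 0.1, 'joints': array([ 1.26000058,  0.46830523, -0.0115685 ,  1.60352885,  0.00602281,
        1.07139355, -0.05630597]), 'qd': array([ 0.00206664, -0.00081732, -0.00059444, -0.00222823, -0.0008299 ,
        0.00119558, -0.00029769]), 'tau': array([ 1.12204107e-03, -5.21647131e+01, -1.25129547e-02, -2.44366390e+01,
       -5.68331906e-02,  1.40510575e-02,  7.60309081e-05]), 'eef_pos': array([ 0.17176332, -0.62635141,  0.21372624]), 'tcp_rot': array([-7.80091532e-04,  9.91054763e-01,  1.33453423e-01, -1.81199844e-04]), 'contact_force': array([-0.66490392,  0.15845728, -0.91447135]), 'moment': array([0.01481645, 0.0443581 , 0.05249419]), 'finger_force': 0.0, 'grip_width': 0.09182394696907296}
```

View pics/scene.png

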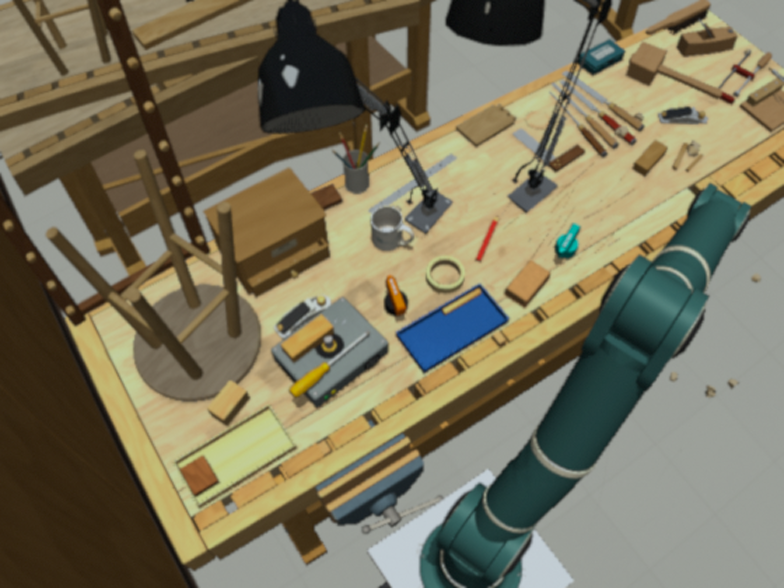

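View pics/side.png

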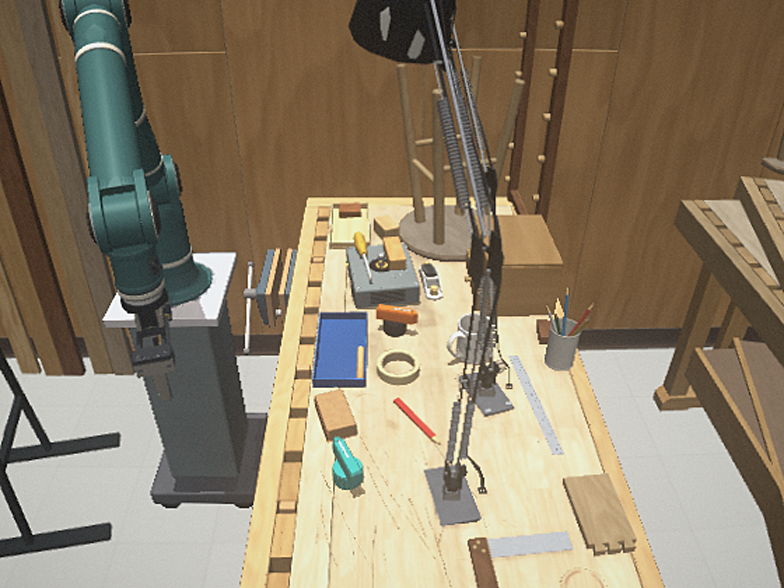

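Scene picture (784 px scale): controller (330,350) with the offcut on its far side (308,337) and the screwdriver on the near side (325,372). Plywood tray (235,455), blue tray (452,327), tape (445,273).
Knob-shaped things: orange on black (396,295) and teal (567,240). The orange and black one fits the description. Next I measure and take a crop to confirm.

```bash
cat > m.py <<'E'
from h import *
def rect(P,name,zr=None):
    P=P[np.isfinite(P).all(1)]
    if len(P)<5: print(name,'few',len(P)); return
    r=cv2.minAreaRect(P[:,:2].astype(np.float32)*1000); print(name,len(P),'c',np.round(r[0],1),'size',np.round(r[1],1),'ang',round(r[2],1),'z',np.round(np.percentile(P[:,2],[2,50,98]),4))
def big(m):
    n,l,s,_=cv2.connectedComponentsWithStats(m.astype(np.uint8)); 
    return l==1+np.argmax(s[1:,4]) if n>1 else m
if __name__=='__main__':
  for n in('scene','side'):
    d=np.load(n+'.npz'); c={k:d[k] for k in d.files}; c['k1']=float(c['k1']); P=cloud(c); hsv=cv2.cvtColor(c['frame'],cv2.COLOR_RGB2HSV); H,S,V=[hsv[:,:,i].astype(int) for i in range(3)]
    X,Y,Z=P[...,0],P[...,1],P[...,2]; ws=(X>0.2)&(X<1.0)&(abs(Y)<0.75)&(Z>-.01)&(Z<.15)
    print(n)
    rect(P[big(ws&(H>105)&(H<125)&(S>150))],'bluetray')
    rect(P[big(ws&(H>20)&(H<32)&(S>200)&(V>120)&(Z>.06))],'handle')
    rect(P[big(ws&(S<70)&(abs(Z-.06)<.006))],'boxtop')
    rect(P[big(ws&(abs(Z-.092)<.006)&(S>90)&(H<22))],'offcut top')
    rect(P[big(ws&(H<16)&(S>180)&(V>120)&(Z>.028)&(Z<.08)&(Y<.1))],'orange')
    rect(P[big(ws&(abs(Z-.024)<.004)&(Y>.2))],'z24 ply rim')
    rect(P[big(ws&(H<10)&(S>100)&(abs(Z-.022)<.006)&(Y>.2))],'walnut')
    rect(P[big(ws&(abs(Z-.016)<.005)&(H<25)&(S>60)&(Y<.05))],'dowel')
    rect(P[big(ws&(abs(Z-.025)<.004)&(S<130)&(Y<.05)&(H<30))],'tape')
    if n=='scene':
      a=c['frame'][185:300,180:340]; save('crop1.png',a,5)
E
python3 m.py
```

```text
scene
bluetray 2029 c [ 470.8 -298.7] size [251.4 121.4] ang 89.3 z [-0.0034  0.0051  0.026 ]
handle 223 c [513.4  66.8] size [22.5 99.4] ang 8.7 z [0.075  0.0853 0.094 ]
boxtop 1891 c [572. -15.] size [174.4 219.3] ang 7.8 z [0.0545 0.0595 0.0653]
offcut top 378 c [607.5  18.9] size [ 47.2 118.5] ang 7.1 z [0.0866 0.0921 0.0974]
orange 10 c [ 559.  -208.6] size [20.2  6. ] ang 66.4 z [0.0574 0.0637 0.0692]
z24 ply rim 350 c [490.5 382.7] size [65.7 97.1] ang 89.6 z [0.0203 0.0241 0.0278]
walnut few 0
dowel 164 c [ 952.1 -722.1] size [55.6 95.3] ang 89.9 z [0.0115 0.0156 0.0203]
tape 23 c [707.6 -73.4] size [20.9 19.3] ang 57.1 z [0.0216 0.0247 0.0282]
side
bluetray few 3
handle few 0
boxtop 1035 c [573.5 -17.5] size [171.4 229.7] ang 6.7 z [0.0554 0.061  0.0655]
offcut top 224 c [436.7 619. ] size [472.2  29.9] ang 0.6 z [0.0865 0.0923 0.0979]
orange 6 c [ 608.6 -229.5] size [ 8.2 15.1] ang 61.0 z [0.0635 0.0661 0.0683]
z24 ply rim 76 c [487.9 387.8] size [90.8 74.9] ang 73.4 z [0.0202 0.0255 0.0279]
walnut few 0
dowel 492 c [ 954.3 -724. ] size [91.3 53.9] ang 1.5 z [0.0125 0.0166 0.0205]
tape 131 c [ 607.1 -371.4] size [84.4 93.7] ang 80.3 z [0.0214 0.0256 0.0286]
```

View pics/crop1.png

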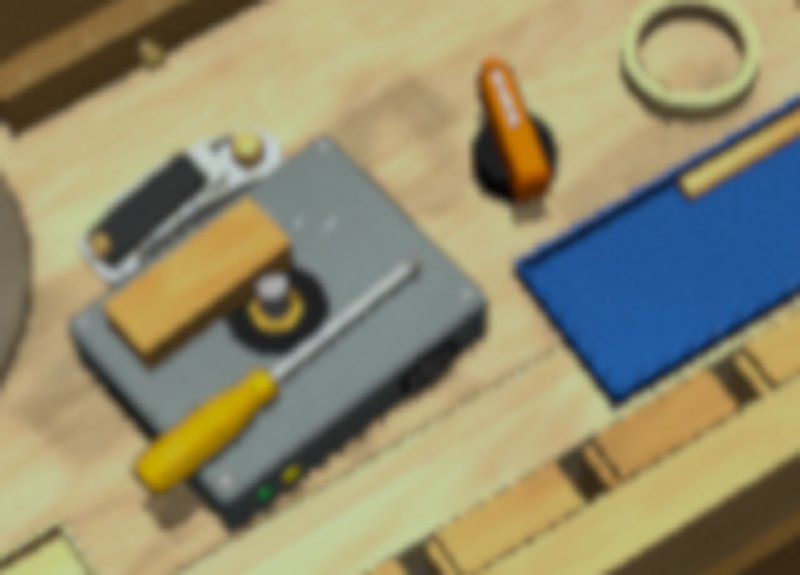

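The crop confirms the knob: orange bar with a white line on a black hub at crop (515,130). In the same crop, the offcut is on the far side, the screwdriver handle is at lower left, and the shaft is at (272,300). Last measuring round: tray corners, obstacles and the knob.

```bash
cat >> h.py <<'E'
def yaw(q=None):
    m=rot(manip.observe()['tcp_rot'] if q is None else q).as_matrix(); return np.degrees(np.arctan2(m[1,0],m[0,0]))
def go(x,y,z,psi=None):
    "TCP target & tool-x yaw (deg): total shift (units of .15) in current tool axes AND after turn; tilt"
    s=manip.observe(); M=rot(s['tcp_rot']).as_matrix(); d=np.array([x,y,z])-s['eef_pos']
    psi=yaw() if psi is None else psi
    T=R.from_euler('z',psi,degrees=True).as_matrix()@np.diag([1,-1,-1.])
    rv=R.from_matrix(M.T@T).as_rotvec()/(np.pi/2)
    print('t %.2f'%s['t'],'pos',s['eef_pos'].round(4),'yaw %.2f'%yaw(),'w %.4f'%s['grip_width'],'| shift now',(M.T@d/.15).round(3),'turn',rv.round(4),'shift after',(T.T@d/.15).round(3),'min rows',round(max(np.linalg.norm(d)/.0417,np.linalg.norm(rv)*90/7.16),1))
E
python3 - <<'E'
from h import *; from m import rect,big
d=np.load('scene.npz'); c={k:d[k] for k in d.files}; c['k1']=float(c['k1'])
print(onplane(c,np.array([[178,463],[268,409],[297,444],[193,504]])/1.4,.024)[:,:2].round(3).tolist())
print('walnut',onplane(c,np.array([[180,466],[206,456],[218,487],[192,495]])/1.4,.022)[:,:2].round(3).tolist())
P=cloud(c);hsv=cv2.cvtColor(c['frame'],cv2.COLOR_RGB2HSV);H,S,V=[hsv[...,i].astype(int) for i in range(3)]
X,Y,Z=[P[...,i] for i in range(3)]
m=big((X>.45)&(X<.8)&(Y>-.32)&(Y<-.1)&(H<18)&(S>190)&(Z>.03)&(Z<.09)); rect(P[m],'bar'); print(P[211,283],hsv[211,283])
m=big((X>.45)&(X<.8)&(Y>-.32)&(Y<-.1)&(V<60)&(Z>.02)&(Z<.05)); rect(P[m],'hub')
m=(V>70)&(S<120)&(abs(X-.57)<.05)&(abs(Y+.015)<.05)&(Z>.08)&(Z<.12); rect(P[m],'shaft')
for f in('scene','side'):
  d=np.load(f+'.npz'); e={k:d[k] for k in d.files}; e['k1']=float(e['k1']); P=cloud(e);X,Y,Z=[P[...,i] for i in range(3)]
  for a in np.arange(-.7,.7,.1):
    q=P[(X>.35)&(X<1.1)&(Y>a)&(Y<a+.1)&(Z>.11)&(Z<.7)]
    if len(q)>3: print(f,round(a,1),len(q),'xmin',q[:,0].min().round(2),'z at',q[q[:,0].argmin(),2].round(2),'z range',q[:,2].min().round(2),q[:,2].max().round(2))
go(.604,.044,.2,97.1)
E
```

```text
[[0.527, 0.406], [0.528, 0.174], [0.42, 0.162], [0.426, 0.419]]
walnut [[0.519, 0.405], [0.508, 0.345], [0.431, 0.356], [0.446, 0.412]]
bar 96 c [ 601.3 -224.9] size [ 31.5 103.1] ang 72.4 z [0.0344 0.0603 0.0719]
[ 0.59557204 -0.22071781  0.06123474] [ 19 255 195]
hub 59 c [ 600.6 -200.9] size [16.6 58.3] ang 73.1 z [0.0222 0.0344 0.0421]
shaft 48 c [554.9  -5.7] size [60.7 87.3] ang 12.2 z [0.0801 0.0904 0.0998]
scene -0.5 160 xmin 0.77 z at 0.24 z range 0.11 0.27
scene -0.4 555 xmin 0.75 z at 0.48 z range 0.11 0.51
scene -0.3 230 xmin 0.7 z at 0.64 z range 0.15 0.65
scene -0.2 1109 xmin 0.6 z at 0.7 z range 0.11 0.7
scene -0.1 1592 xmin 0.61 z at 0.7 z range 0.11 0.7
scene -0.0 1685 xmin 0.7 z at 0.49 z range 0.11 0.7
scene 0.1 3114 xmin 0.7 z at 0.24 z range 0.11 0.7
scene 0.2 920 xmin 0.62 z at 0.5 z range 0.11 0.5
scene 0.3 1175 xmin 0.62 z at 0.5 z range 0.11 0.5
scene 0.4 1015 xmin 0.98 z at 0.32 z range 0.11 0.5
scene 0.6 5578 xmin 0.35 z at 0.44 z range 0.11 0.58
side -0.7 243 xmin 0.64 z at 0.7 z range 0.66 0.7
side -0.5 309 xmin 0.77 z at 0.25 z range 0.11 0.28
side -0.4 502 xmin 0.76 z at 0.44 z range 0.11 0.51
side -0.3 436 xmin 0.71 z at 0.65 z range 0.14 0.68
side -0.2 1139 xmin 0.7 z at 0.68 z range 0.11 0.7
side -0.1 562 xmin 0.83 z at 0.16 z range 0.12 0.17
side -0.0 2030 xmin 0.7 z at 0.5 z range 0.13 0.7
side 0.1 1234 xmin 0.7 z at 0.23 z range 0.11 0.7
side 0.2 733 xmin 0.63 z at 0.5 z range 0.11 0.5
side 0.3 333 xmin 0.63 z at 0.49 z range 0.12 0.5
side 0.4 1000 xmin 0.98 z at 0.43 z range 0.11 0.65
side 0.5 9 xmin 0.45 z at 0.4 z range 0.22 0.55
side 0.6 11253 xmin 0.35 z at 0.39 z range 0.11 0.61
t 0.10 pos [ 0.1718 -0.6264  0.2137] yaw 15.34 w 0.0918 | shift now [ 3.961 -3.547  0.097] turn [-9.000e-04 -6.000e-04 -9.085e-01] shift after [4.079 3.412 0.092] min rows 19.1
```

>>> {"fn": "step_arm", "kwargs": {"targets": [[0,0,0,0,0,-0.076,1],[0,0,0,0,0,-0.076,1],[0,0,0,0,0,-0.076,1],[0,0,0,0,0,-0.076,1],[0,0,0,0,0,-0.076,1],[0,0,0,0,0,-0.076,1],[0,0,0,0,0,-0.076,1],[0,0,0,0,0,-0.076,1],[0,0,0,0,0,-0.076,1],[0,0,0,0,0,-0.076,1]]}}

```text
t: 0.93
eef_pos: [0.1718, -0.6265, 0.214]
tcp_rot: [-0.0, 0.743, 0.67, 0.0]
contact_force: [-0.1, 0.0, 0.1]
grip_width: 0.092
finger_force: 0.0
```

>>> {"fn": "step_arm", "kwargs": {"targets": [[0,0,0,0,0,-0.075,1],[0,0,0,0,0,-0.075,1],[0.2,0.165,0,0,0,0,0.6],[0.2,0.165,0,0,0,0,0.6],[0.2,0.165,0,0,0,0,0.6],[0.2,0.165,0,0,0,0,0.6],[0.2,0.165,0,0,0,0,0.6],[0.2,0.165,0,0,0,0,0.6],[0.2,0.165,0,0,0,0,0.6],[0.2,0.165,0,0,0,0,0.6]]}}

```text
t: 1.77
eef_pos: [0.3385, -0.362, 0.2144]
tcp_rot: [-0.0, 0.661, 0.75, -0.0]
contact_force: [1.4, 0.3, -0.4]
grip_width: 0.0736
finger_force: 0.0
```

```bash
python3 - <<'E'
from h import *
d=np.load('side.npz')
for f in('scene','side'):
  d=np.load(f+'.npz'); e={k:d[k] for k in d.files}; e['k1']=float(e['k1']); P=cloud(e).reshape(-1,3)
  q=P[(P[:,0]>.55)&(P[:,0]<.8)&(P[:,1]>-.08)&(P[:,1]<.2)&(P[:,2]>.12)&(P[:,2]<.55)]
  for z in(.12,.2,.3,.4):
    r=q[(q[:,2]>z)&(q[:,2]<z+.1)]; print(f,z,len(r),r.min(0).round(2) if len(r) else '',r.max(0).round(2) if len(r) else '')
go(.604,.044,.2,97.1); print(manip.observe()['joints'])
E
```

```text
scene 0.12 162 [0.71 0.11 0.12] [0.74 0.15 0.22]
scene 0.2 402 [0.7 0.1 0.2] [0.8 0.2 0.3]
scene 0.3 214 [0.7  0.09 0.3 ] [0.73 0.12 0.4 ]
scene 0.4 269 [0.7  0.07 0.4 ] [0.73 0.11 0.5 ]
side 0.12 172 [0.72 0.1  0.12] [0.75 0.13 0.22]
side 0.2 248 [0.7  0.09 0.2 ] [0.8 0.2 0.3]
side 0.3 159 [0.71 0.08 0.3 ] [0.74 0.11 0.4 ]
side 0.4 137 [0.7  0.07 0.4 ] [0.73 0.1  0.5 ]
t 1.77 pos [ 0.3385 -0.362   0.2144] yaw 97.22 w 0.0736 | shift now [2.463 2.096 0.095] turn [-0.0003 -0.      0.0014] shift after [2.467 2.091 0.096] min rows 11.6
[ 1.15208504  0.24865325 -0.46067416  1.94886103  0.13301493  0.97353345
  0.75467967]
```

>>> {"fn": "step_arm", "kwargs": {"targets": [[0.2,0.17,0,0,0,0,0.6],[0.2,0.17,0,0,0,0,0.6],[0.2,0.17,0,0,0,0,0.6],[0.2,0.17,0,0,0,0,0.6],[0.2,0.17,0,0,0,0,0.6],[0.2,0.17,0,0,0,0,0.6],[0.2,0.17,0,0,0,0,0.6],[0.2,0.17,0,0,0,0,0.6],[0.2,0.17,0,0,0,0,0.6],[0.2,0.17,0,0,0,0,0.6]]}}

```text
t: 2.6
eef_pos: [0.5538, -0.0325, 0.2143]
tcp_rot: [-0.0, 0.661, 0.75, -0.0]
contact_force: [1.0, -0.9, 0.4]
grip_width: 0.0735
finger_force: 0.0
```

```bash
python3 - <<'E'
from h import *; from m import rect,big
c=cap('wrist'); save('w1.png',c['frame'],1.4); np.savez('w1',**{k:c[k] for k in('frame','z_map','camera_matrix','k1','p','R')})
P=cloud(c);hsv=cv2.cvtColor(c['frame'],cv2.COLOR_RGB2HSV);H,S,V=[hsv[...,i].astype(int) for i in range(3)];Z=P[...,2]
print(c['p'],c['R'][:,2])
rect(P[big((abs(Z-.092)<.004)&(S>90)&(H<22))],'offcut'); rect(P[big((H>20)&(H<32)&(S>200)&(Z>.065))],'handle')
rect(P[big((Z>.058)&(Z<.064)&(S<70))],'boxtop')
for z in np.arange(.06,.12,.004): print(round(z,3),((Z>z)&(Z<z+.004)&(S<70)).sum(),end=' ')
go(.605,.039,.072,97.1)
E
```

```text
[0.54500846 0.04137045 0.38359433] [ 0.03320661 -0.26090941 -0.964792  ]
offcut 2934 c [610.1  20.3] size [ 45.5 118.6] ang 7.4 z [0.0895 0.0912 0.0926]
handle 3456 c [521.3  69.5] size [ 26.7 101.7] ang 9.2 z [0.0771 0.0866 0.0897]
boxtop 19915 c [575.4 -15. ] size [166.6 215. ] ang 7.3 z [0.0581 0.0592 0.0609]
0.06 3121 0.064 192 0.068 47 0.072 245 0.076 816 0.08 87 0.084 19 0.088 83 0.092 243 0.096 5 0.1 47 0.104 9 0.108 0 0.112 0 0.116 0 t 2.65 pos [ 0.5573 -0.0235  0.215 ] yaw 97.75 w 0.0734 | shift now [0.364 0.367 0.957] turn [ 0.0029 -0.0036  0.0073] shift after [0.374 0.367 0.953] min rows 3.9
```

View pics/w1.png

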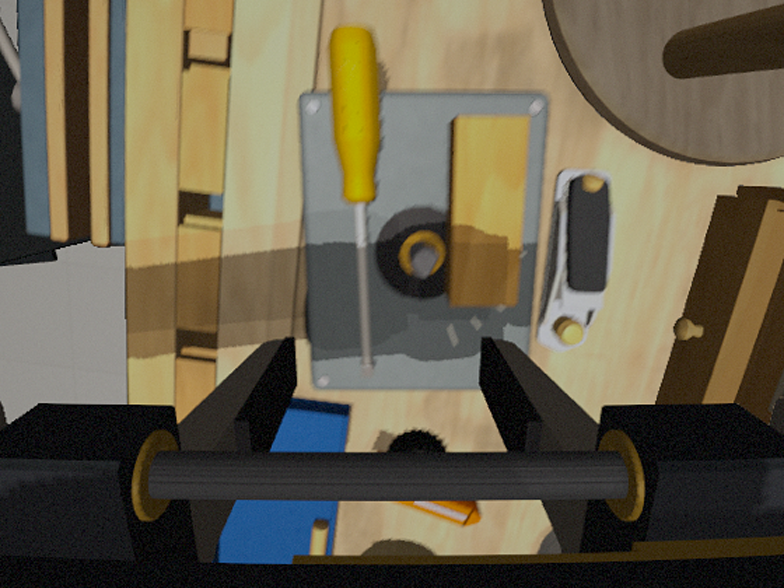

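Wrist picture: offcut (488,210), handle (355,115), shaft and collar (423,257). The finger room near the offcut's +y end is free.

>>> {"fn": "step_arm", "kwargs": {"targets": [[0.18,0.18,0,0,0,0,0.6],[0.18,0.18,0,0,0,0,0.6],[0,0,0.2,0,0,0,0.6],[0,0,0.2,0,0,0,0.6],[0,0,0,0,0,0,0.6],[0,0,0,0,0,0,0.6],[0,0,0,0,0,0,0.6]]}}

```text
t: 3.23
eef_pos: [0.6006, 0.026, 0.1557]
tcp_rot: [0.0, 0.661, 0.75, 0.0]
contact_force: [-0.0, 0.0, 0.9]
grip_width: 0.0738
finger_force: 0.0
```

```bash
python3 - <<'E'
from h import *; from m import rect,big
c=cap('wrist')
P=cloud(c);hsv=cv2.cvtColor(c['frame'],cv2.COLOR_RGB2HSV);H,S,V=[hsv[...,i].astype(int) for i in range(3)];Z=P[...,2]
rect(P[big((abs(Z-.092)<.004)&(S>90)&(H<22))],'offcut'); rect(P[big((H>20)&(H<32)&(S>200)&(Z>.065))],'handle')
go(.605,.04,.074,97.3)
E
```

```text
offcut 7726 c [610.   19.5] size [ 45.1 120.6] ang 7.4 z [0.0898 0.0912 0.0925]
handle 5189 c [520.2  67.9] size [ 30.6 103.7] ang 8.9 z [0.0765 0.086  0.0896]
t 3.28 pos [0.601  0.026  0.1563] yaw 97.20 w 0.0736 | shift now [0.089 0.037 0.549] turn [ 0.0016  0.0002 -0.0012] shift after [0.089 0.038 0.549] min rows 2.0
```

>>> {"fn": "step_arm", "kwargs": {"targets": [[0.087,0.055,0.1,0,0,0,0.6],[0,0,0.17,0,0,0,0.6],[0,0,0.17,0,0,0,0.6],[0,0,0.165,0,0,0,0.6],[0,0,0,0,0,0,0.6],[0,0,0,0,0,0,-0.4],[0,0,0,0,0,0,-0.4],[0,0,0,0,0,0,-0.4],[0,0,0,0,0,0,-0.4],[0,0,0,0,0,0,-0.4]], "squeeze": 30}}

```text
t: 4.12
eef_pos: [0.6074, 0.0402, 0.0653]
tcp_rot: [0.001, 0.661, 0.75, 0.001]
contact_force: [-1.1, -1.4, 4.4]
grip_width: 0.0449
finger_force: 30.0
```

>>> {"fn": "step_arm", "kwargs": {"targets": [[0,0,0,0,0,0,-0.4],[0,0,0,0,0,0,-0.4],[0,0,-0.1,0,0,0,-0.4],[0,0,-0.2,0,0,0,-0.4],[0,0,-0.2,0,0,0,-0.4],[0,0,-0.2,0,0,0,-0.4],[0,0,0,0,0,0,-0.4],[0,0,0,0,0,0,-0.4]]}}

```text
t: 4.78
eef_pos: [0.6075, 0.0403, 0.1706]
tcp_rot: [0.001, 0.661, 0.75, 0.001]
contact_force: [-0.6, 0.9, -1.8]
grip_width: 0.045
finger_force: 30.0
```

```bash
python3 - <<'E'
from h import *
print(manip.observe()['finger_force'],manip.observe()['joints'].round(2)); go(.4755,.280,.16,90)
E
```

```text
29.99818056821823 [ 0.33  0.53 -0.6   1.72  0.35  1.   -0.28]
t 4.78 pos [0.6075 0.0403 0.1706] yaw 97.23 w 0.0450 | shift now [ 1.696 -0.672  0.067] turn [0.0022 0.0003 0.0803] shift after [ 1.598 -0.88   0.071] min rows 6.6
```

>>> {"fn": "step_arm", "kwargs": {"targets": [[0,0,0,0,0,0.079,-0.4],[0.2,-0.11,0,0,0,0,-0.4],[0.2,-0.11,0,0,0,0,-0.4],[0.2,-0.11,0,0,0,0,-0.4],[0.2,-0.11,0,0,0,0,-0.4],[0.2,-0.11,0,0,0,0,-0.4],[0.2,-0.11,0,0,0,0,-0.4],[0.2,-0.11,0,0,0,0,-0.4],[0.2,-0.11,0,0,0,0,-0.4],[0,0,0,0,0,0,-0.4]]}}

```text
t: 5.62
eef_pos: [0.4684, 0.2866, 0.1679]
tcp_rot: [-0.002, 0.703, 0.712, -0.0]
contact_force: [-0.1, 0.2, -0.8]
grip_width: 0.0447
finger_force: 30.0
```

```bash
python3 - <<'E'
from h import *; from m import rect,big
c=cap('wrist'); save('w2.png',c['frame'],1.2)
P=cloud(c);hsv=cv2.cvtColor(c['frame'],cv2.COLOR_RGB2HSV);H,S,V=[hsv[...,i].astype(int) for i in range(3)];X,Y,Z=[P[...,i] for i in range(3)]
k=(abs(X-.475)<.09)&(abs(Y-.29)<.16)
rect(P[k&(abs(Z-.024)<.0025)],'rim'); rect(P[big(k&(abs(Z-.004)<.002))],'floor'); rect(P[big(k&(abs(Z-.022)<.003)&(V<140)&(S>80))],'walnut')
go(.4755,.280,.045,90)
E
```

```text
rim 7084 c [493.3 293. ] size [142.  249.9] ang 0.6 z [0.0219 0.0248 0.0263]
floor 9298 c [482.3 323. ] size [113.1 182.9] ang 0.3 z [0.0021 0.0032 0.0049]
walnut 363 c [540.2 296.3] size [  4.6 126.4] ang 0.4 z [0.0193 0.0227 0.0242]
t 5.67 pos [0.4706 0.2833 0.1676] yaw 90.57 w 0.0448 | shift now [-0.022  0.035  0.817] turn [-0.0019 -0.0003  0.0063] shift after [-0.022  0.033  0.818] min rows 2.9
```

View pics/w2.png

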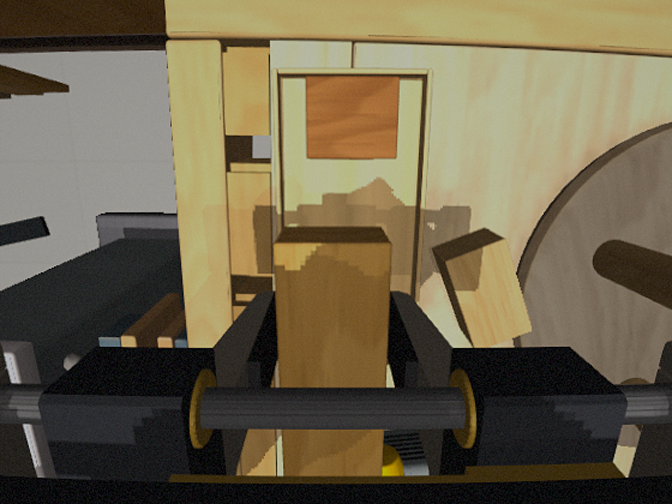

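Wrist picture: walnut at the far end (352,117), free tray floor below it, offcut held at (335,340). The tray centre comes out at (0.482, 0.293).

>>> {"fn": "step_arm", "kwargs": {"targets": [[-0.01,0.075,0,0,0,0,-0.4],[0,0,0.2,0,0,0,-0.4],[0,0,0.2,0,0,0,-0.4],[0,0,0.2,0,0,0,-0.4],[0,0,0.2,0,0,0,-0.4],[0,0,0.15,0,0,0,-0.4],[0,0,0.07,0,0,0,-0.4],[0,0,0,0,0,0,-0.4],[0,0,0,0,0,0,-0.4]]}}

```text
t: 6.42
eef_pos: [0.4861, 0.2776, 0.0155]
tcp_rot: [0.0, 0.707, 0.707, -0.0]
contact_force: [0.8, 0.3, -0.2]
grip_width: 0.0443
finger_force: 30.0
```

>>> {"fn": "step_arm", "kwargs": {"targets": [[0,0,0,0,0,0,0.25],[0,0,0,0,0,0,0.25],[0,0,0,0,0,0,0.25],[0,0,-0.1,0,0,0,0.25],[0,0,-0.2,0,0,0,0.25],[0,0,-0.25,0,0,0,0.25],[0,0,-0.25,0,0,0,0.25],[0,0,-0.25,0,0,0,0.25],[0,0,0,0,0,0,0.25]]}}

```text
t: 7.17
eef_pos: [0.4889, 0.2817, 0.1817]
tcp_rot: [0.002, 0.706, 0.708, 0.007]
contact_force: [0.8, 0.6, 0.2]
grip_width: 0.0575
finger_force: 0.0
```

```bash
python3 - <<'E'
from h import *; from m import rect,big
c=cap('wrist')
P=cloud(c);hsv=cv2.cvtColor(c['frame'],cv2.COLOR_RGB2HSV);H,S,V=[hsv[...,i].astype(int) for i in range(3)];X,Y,Z=[P[...,i] for i in range(3)]
rect(P[big((abs(Z-.036)<.003)&(abs(X-.48)<.1)&(abs(Y-.27)<.12))],'offcut')
go(.520,.068,.135,98.9)
E
```

```text
offcut 5062 c [487.  257.8] size [ 45.1 119.8] ang 0.3 z [0.0337 0.0351 0.0366]
t 7.22 pos [0.4878 0.2803 0.1785] yaw 90.12 w 0.0576 | shift now [-1.417  0.209  0.286] turn [ 0.006  -0.002  -0.0975] shift after [-1.431 -0.007  0.29 ] min rows 5.3
```

>>> {"fn": "step_arm", "kwargs": {"targets": [[0,0,0,0,0,-0.05,0.25],[0,0,0,0,0,-0.0475,0.25],[-0.205,0,0,0,0,0,0.25],[-0.205,0,0,0,0,0,0.25],[-0.205,0,0,0,0,0,0.25],[-0.205,0,0,0,0,0,0.25],[-0.205,0,0.1,0,0,0,0.25],[-0.205,0,0.1,0,0,0,0.25],[-0.2,-0.007,0.1,0,0,0,0.25],[0,0,0,0,0,0,0.25]]}}

```text
t: 8.05
eef_pos: [0.5159, 0.0586, 0.1249]
tcp_rot: [-0.001, 0.653, 0.757, -0.004]
contact_force: [-0.6, -0.6, -0.3]
grip_width: 0.0578
finger_force: 0.0
```

>>> {"fn": "step_arm", "kwargs": {"targets": [[0,0,0,0,0,0,0.25],[0,0,0,0,0,0,0.25]]}}

```text
t: 8.22
eef_pos: [0.5173, 0.0671, 0.1283]
tcp_rot: [-0.0, 0.65, 0.76, 0.0]
contact_force: [0.3, 1.2, 1.0]
grip_width: 0.0575
finger_force: 0.0
```

```bash
python3 - <<'E'
from h import *
go(.520,.068,.066,98.9)
E
```

```text
t 8.22 pos [0.5173 0.0671 0.1283] yaw 98.92 w 0.0575 | shift now [0.003 0.019 0.415] turn [-0.     -0.0004  0.0003] shift after [0.003 0.019 0.415] min rows 1.5
```

>>> {"fn": "step_arm", "kwargs": {"targets": [[0.003,0.019,0.14,0,0,0,0.25],[0,0,0.14,0,0,0,0.25],[0,0,0.135,0,0,0,0.25],[0,0,0,0,0,0,0.25],[0,0,0,0,0,0,-0.6],[0,0,0,0,0,0,-0.6],[0,0,0,0,0,0,-0.6],[0,0,0,0,0,0,-0.6],[0,0,0,0,0,0,-0.6],[0,0,0,0,0,0,-0.6]], "squeeze": 40}}

```text
t: 9.05
eef_pos: [0.5209, 0.0676, 0.0671]
tcp_rot: [0.001, 0.65, 0.76, 0.001]
contact_force: [-0.8, 0.2, 5.9]
grip_width: 0.0292
finger_force: 40.0
```

>>> {"fn": "step_arm", "kwargs": {"targets": [[0,0,-0.1,0,0,0,-0.6],[0,0,-0.2,0,0,0,-0.6],[0,0,-0.25,0,0,0,-0.6],[0,0,-0.25,0,0,0,-0.6],[0,0,0,0,0,0,-0.6],[0,0,0,0,0,0,-0.6]]}}

```text
t: 9.55
eef_pos: [0.5215, 0.0672, 0.1881]
tcp_rot: [0.002, 0.65, 0.76, 0.001]
contact_force: [-0.6, -0.5, -1.4]
grip_width: 0.0289
finger_force: 40.0
```

```bash
python3 - <<'E'
from h import *; from m import rect,big
c=cap('wrist'); np.savez('w3',**{k:c[k] for k in('frame','z_map','camera_matrix','k1','p','R')})
f=cap('side'); save('s3.png',f['frame'][140:300,200:340],4)
d=np.load('scene.npz'); e={k:d[k] for k in d.files}; e['k1']=float(e['k1']); P=cloud(e);hsv=cv2.cvtColor(e['frame'],cv2.COLOR_RGB2HSV);H,S,V=[hsv[...,i].astype(int) for i in range(3)];X,Y,Z=[P[...,i] for i in range(3)]
b=big((H>105)&(H<125)&(S>150)&(X>.3)&(X<.7)); rect(P[b&(abs(Z-.024)<.003)],'rim'); rect(P[b&(abs(Z-.004)<.003)],'floor')
rect(P[big((abs(X-.47)<.08)&(abs(Y+.3)<.14)&(H<30)&(abs(Z-.015)<.008))],'dowel')
go(.461,-.237,.19,90)
E
```

```text
rim 100 c [ 468.7 -295.1] size [241.1 117. ] ang 89.3 z [0.0212 0.0233 0.0266]
floor 1000 c [ 472.2 -303.3] size [241.3 112. ] ang 88.4 z [0.0011 0.0042 0.0069]
dowel 149 c [ 516.9 -363. ] size [116.1  23. ] ang 89.8 z [0.0084 0.0169 0.0227]
t 9.65 pos [0.5194 0.0667 0.1852] yaw 98.88 w 0.0290 | shift now [-1.94  -0.697 -0.03 ] turn [-0.0009  0.0004  0.0986] shift after [-2.025 -0.39  -0.032] min rows 7.4
```

View pics/s3.png

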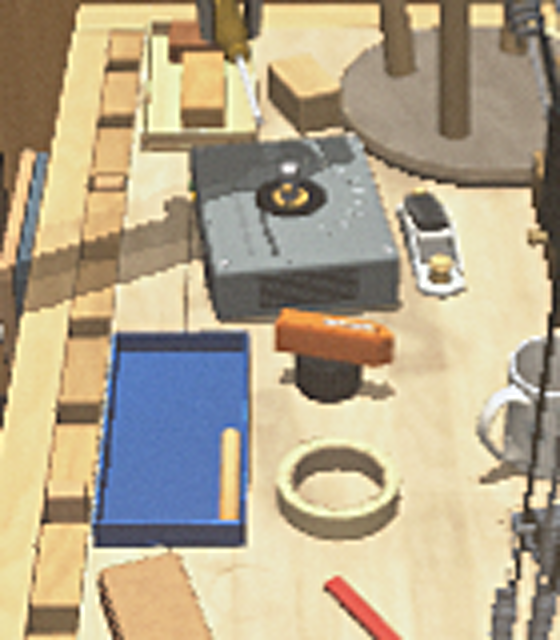

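>>> {"fn": "step_arm", "kwargs": {"targets": [[0,0,0,0,0,0.05,-0.6],[0,0,0,0,0,0.05,-0.6],[-0.184,-0.035,0,0,0,0,-0.6],[-0.184,-0.035,0,0,0,0,-0.6],[-0.184,-0.035,0,0,0,0,-0.6],[-0.184,-0.035,0,0,0,0,-0.6],[-0.184,-0.035,0,0,0,0,-0.6],[-0.184,-0.035,0,0,0,0,-0.6],[-0.184,-0.035,0,0,0,0,-0.6],[-0.184,-0.035,0,0,0,0,-0.6]]}}

```text
t: 10.48
eef_pos: [0.4761, -0.1545, 0.1841]
tcp_rot: [-0.002, 0.708, 0.707, -0.001]
contact_force: [0.3, 0.6, -1.2]
grip_width: 0.029
finger_force: 40.0
```

>>> {"fn": "step_arm", "kwargs": {"targets": [[-0.184,-0.035,0,0,0,0,-0.6],[-0.184,-0.035,0,0,0,0,-0.6],[-0.184,-0.035,0,0,0,0,-0.6],[0,0,0,0,0,0,-0.6],[0,0,0,0,0,0,-0.6],[0,0,0,0,0,0,-0.6]]}}

```text
t: 10.98
eef_pos: [0.4613, -0.2351, 0.1846]
tcp_rot: [-0.002, 0.708, 0.707, -0.0]
contact_force: [-0.9, -0.4, -1.2]
grip_width: 0.0292
finger_force: 40.0
```

```bash
python3 - <<'E'
from h import *; from m import rect,big
c=cap('wrist')
P=cloud(c);hsv=cv2.cvtColor(c['frame'],cv2.COLOR_RGB2HSV);H,S,V=[hsv[...,i].astype(int) for i in range(3)];X,Y,Z=[P[...,i] for i in range(3)]
b=(H>105)&(H<125)&(S>150)&(X>.3)&(X<.7)
rect(P[b],'blue'); rect(P[b&(abs(Z-.024)<.003)],'rim')
go(.461,-.238,.06,89.5)
E
```

```text
blue 6789 c [ 487.4 -237.5] size [345.  184.2] ang 60.4 z [0.0018 0.0038 0.3083]
rim 782 c [ 510.  -199.3] size [213.6 191.7] ang 75.6 z [0.0213 0.023  0.0248]
t 11.03 pos [ 0.4617 -0.2346  0.185 ] yaw 90.00 w 0.0294 | shift now [-0.024 -0.003  0.833] turn [-0.0011 -0.0011  0.0056] shift after [-0.023 -0.004  0.833] min rows 3.0
```

```bash
python3 - <<'E'
from h import *; from m import rect,big
c=cap('wrist')
P=cloud(c);hsv=cv2.cvtColor(c['frame'],cv2.COLOR_RGB2HSV);H,S,V=[hsv[...,i].astype(int) for i in range(3)];X,Y,Z=[P[...,i] for i in range(3)]
b=big((H>105)&(H<125)&(S>150)&(Z<.035)&(X>.38)&(X<.56)&(Y>-.45)&(Y<-.15)); q=P[b]; rect(q,'blue')
print(np.percentile(q[:,1],[99,99.8]),'floor',np.percentile(q[q[:,2]<.006][:,0],[1,99]),np.percentile(q[q[:,2]<.006][:,1],[1,99]))
rect(P[(H>20)&(H<32)&(S>200)&(Z>.16)&(Z<.24)],'handle')
E
```

```text
blue 4820 c [ 475.3 -241.1] size [136.3 118.7] ang 89.3 z [0.0017 0.0034 0.0236]
[-0.17454745 -0.17251035] floor [0.41907091 0.53093737] [-0.29351248 -0.18478829]
handle 8435 c [ 461.9 -224. ] size [84.6 35.1] ang 87.6 z [0.1954 0.2048 0.2073]
```

>>> {"fn": "step_arm", "kwargs": {"targets": [[-0.008,0.008,0.1,0,0,0.006,-0.6],[0,0,0.2,0,0,0,-0.6],[0,0,0.2,0,0,0,-0.6],[0,0,0.2,0,0,0,-0.6],[0,0,0.2,0,0,0,-0.6],[0,0,0.15,0,0,0,-0.6],[0,0,0.09,0,0,0,-0.6],[0,0,0,0,0,0,-0.6],[0,0,0,0,0,0,-0.6]]}}

```text
t: 11.83
eef_pos: [0.4633, -0.236, 0.0147]
tcp_rot: [-0.001, 0.71, 0.704, 0.0]
contact_force: [1.0, -0.1, -0.4]
grip_width: 0.0297
finger_force: 40.0
```

>>> {"fn": "step_arm", "kwargs": {"targets": [[0,0,0,0,0,0,-0.08],[0,0,0,0,0,0,-0.08],[0,0,0,0,0,0,-0.08],[0,0,-0.1,0,0,0,-0.08],[0,0,-0.25,0,0,0,-0.08],[0,0,-0.25,0,0,0,-0.08],[0,0,-0.25,0,0,0,0.1],[0,0,-0.25,0,0,0,0.1],[0,0,-0.2,0,0,0,0.1]]}}

```text
t: 12.58
eef_pos: [0.4638, -0.2375, 0.2139]
tcp_rot: [0.002, 0.711, 0.703, 0.0]
contact_force: [0.3, -1.0, -0.1]
grip_width: 0.0503
finger_force: 0.0
```

>>> {"fn": "step_arm", "kwargs": {"targets": [[-0.15,0.15,0,0,0,0,0.1],[-0.15,0.15,0,0,0,0,0.1],[-0.15,0.15,0,0,0,0,0.1],[0,0,0,0,0,0,0.1],[0,0,0,0,0,0,0.1]]}}

```text
t: 13.0
eef_pos: [0.5301, -0.3064, 0.2102]
tcp_rot: [0.0, 0.712, 0.703, 0.0]
contact_force: [0.2, 1.4, 0.3]
grip_width: 0.0506
finger_force: 0.0
```

```bash
python3 - <<'E'
from h import *; from m import rect,big
c=cap('wrist'); save('w4.png',c['frame'],1.4); np.savez('w4',**{k:c[k] for k in('frame','z_map','camera_matrix','k1','p','R')})
P=cloud(c);hsv=cv2.cvtColor(c['frame'],cv2.COLOR_RGB2HSV);H,S,V=[hsv[...,i].astype(int) for i in range(3)];X,Y,Z=[P[...,i] for i in range(3)]
k=(X>.5)&(X<.72)&(Y>-.32)&(Y<-.12)
rect(P[big(k&(H<20)&(S>170)&(Z>.03)&(Z<.075))],'bar'); rect(P[big(k&(H<20)&(S>170)&(abs(Z-.066)<.003))],'bartop'); rect(P[k&(V<60)&(Z>.002)&(Z<.04)],'hub')
rect(P[big((H>20)&(H<32)&(S>200)&(Z>.005)&(Z<.05))],'handle')
go(.6,-.205,.15,90); print(manip.observe()['joints'].round(2))
E
```

```text
bar 922 c [ 608.9 -221.3] size [ 24.5 100.6] ang 73.7 z [0.0466 0.0623 0.0658]
bartop 96 c [ 583.6 -224.1] size [ 5.1 50. ] ang 69.3 z [0.063  0.0644 0.0659]
hub 1571 c [ 564.3 -184.3] size [128.4 128. ] ang 0.2 z [0.0112 0.0302 0.0386]
handle 2530 c [ 465.2 -236.5] size [103.2  29.9] ang 89.2 z [0.0218 0.0302 0.0337]
t 13.05 pos [ 0.5296 -0.3051  0.2101] yaw 89.37 w 0.0505 | shift now [0.672 0.462 0.401] turn [-0.0002 -0.0004 -0.0071] shift after [0.667 0.469 0.401] min rows 3.3
[ 0.85  0.46 -0.5   1.68  0.25  1.06  0.25]
```

View pics/w4.png

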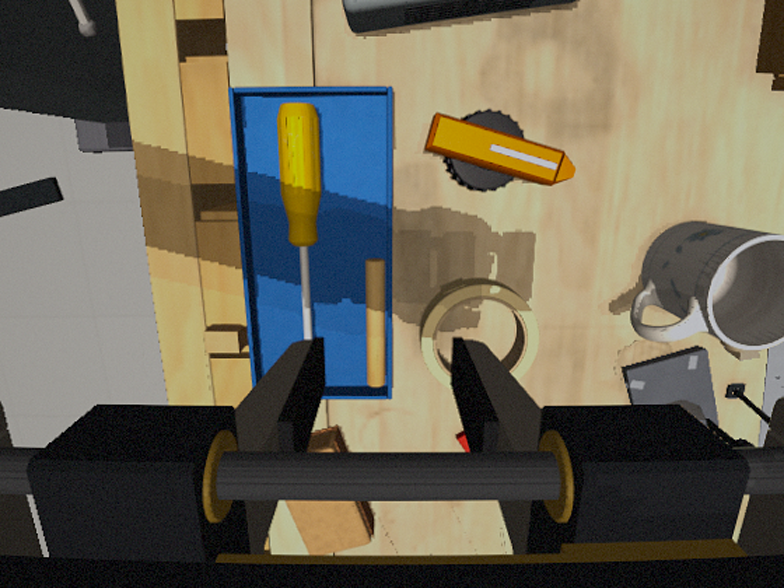

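Screwdriver lies in the blue tray at (300,215). The knob bar runs (430,130)→(570,168), with the white line towards the pointer, so the pointer is at about −16°. Next: look at the D-shaft.

>>> {"fn": "step_arm", "kwargs": {"targets": [[0.229,0.038,0.034,0,0,0,0.1],[0.229,0.038,0.034,0,0,0,0.1],[0.229,0.038,0.034,0,0,0,0.1],[0.229,0.038,0.034,0,0,0,0.1],[0.229,0.038,0.034,0,0,0,0.1],[0.229,0.038,0.034,0,0,0,0.1],[0.229,0.038,0.034,0,0,0,0.1],[0.229,0.038,0.034,0,0,0,0.1],[0,0,0,0,0,0,0.1],[0,0,0,0,0,0,0.1]]}}

```text
t: 13.88
eef_pos: [0.5774, -0.0278, 0.1697]
tcp_rot: [-0.0, 0.709, 0.705, 0.0]
contact_force: [0.1, -0.9, -0.1]
grip_width: 0.0509
finger_force: 0.0
```

>>> {"fn": "step_arm", "kwargs": {"targets": [[0,0,0,0,0,0,0.1],[0,0,0,0,0,0,0.1]]}}

```text
t: 14.05
eef_pos: [0.5781, -0.0328, 0.1696]
tcp_rot: [0.0, 0.712, 0.703, -0.0]
contact_force: [0.6, -0.9, 0.7]
grip_width: 0.0505
finger_force: 0.0
```

```bash
python3 - <<'E'
from h import *; from m import rect,big
c=cap('wrist'); np.savez('w5',**{k:c[k] for k in('frame','z_map','camera_matrix','k1','p','R')})
P=cloud(c);X,Y,Z=[P[...,i] for i in range(3)]
k=(abs(X-.575)<.03)&(abs(Y+.015)<.035)
for z in np.arange(.06,.12,.003): print(round(z,3),(k&(Z>z)&(Z<z+.003)).sum(),end='; ')
zz=np.nanpercentile(Z[k],99); m=big(k&(Z>zz-.004)); rect(P[m],'shafttop'); v,u=np.nonzero(m); print(u.mean(),v.mean(),c['p'])
u0,v0=int(u.mean()),int(v.mean()); save('w5.png',c['frame'][max(0,v0-40):v0+40,u0-50:u0+50],8)
go(.575,-.015,.2)
E
```

```text
0.06 1774; 0.063 7; 0.066 5; 0.069 6; 0.072 12; 0.075 31; 0.078 30; 0.081 12; 0.084 14; 0.087 17; 0.09 262; 0.093 182; 0.096 0; 0.099 0; 0.102 0; 0.105 0; 0.108 0; 0.111 0; 0.114 0; 0.117 0; shafttop 5521 c [575.   -9.2] size [ 3.9 60. ] ang 89.4 z [0.2899 0.2919 0.2941]
255.5491758739359 411.06248867958703 [0.57939761 0.04178048 0.33882112]
t 14.10 pos [ 0.5782 -0.0331  0.1696] yaw 89.23 w 0.0504 | shift now [ 0.12  -0.023 -0.203] turn [0.0001 0.0007 0.    ] shift after [ 0.12  -0.023 -0.203] min rows 0.9
```

View pics/w5.png

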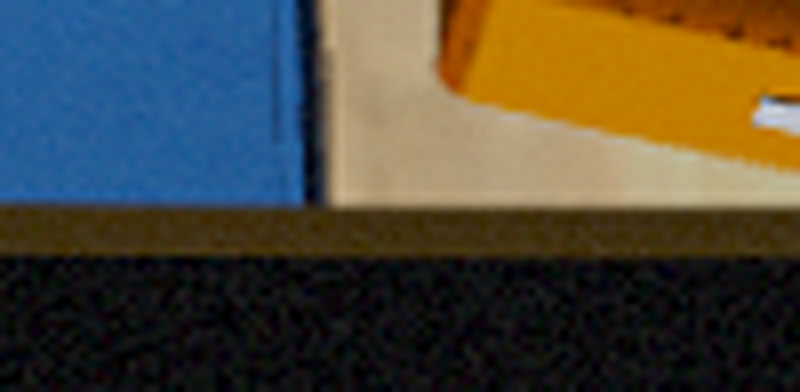

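That crop missed: it caught a gripper part at (255,411). Redoing it from the saved frame with a height limit (the shaft top reads z ≈ 0.093).

```bash
python3 - <<'E'
from h import *; from m import rect,big
d=np.load('w5.npz'); c={k:d[k] for k in d.files}; c['k1']=float(c['k1']); P=cloud(c);X,Y,Z=[P[...,i] for i in range(3)]
m=big((abs(X-.575)<.03)&(abs(Y+.015)<.035)&(Z>.087)&(Z<.098)); q=P[m]; rect(q,'top'); zt=np.median(q[:,2])
cn=max(cv2.findContours(m.astype(np.uint8),0,1)[0],key=cv2.contourArea)[:,0]; W=onplane(c,cn,zt)[:,:2]*1000
(cx,cy),r=cv2.minEnclosingCircle(W.astype(np.float32)); print('circ',cx,cy,r,'centroid',q[:,:2].mean(0)*1000)
a=np.degrees(np.arctan2(W[:,1]-cy,W[:,0]-cx)); rr=np.hypot(W[:,0]-cx,W[:,1]-cy)
for i in np.argsort(a): print(int(a[i]),round(rr[i],1),end='; ')
v,u=np.nonzero(m);u0,v0=int(u.mean()),int(v.mean());print(u0,v0); save('w6.png',c['frame'][max(0,v0-30):v0+30,u0-40:u0+40],10)
E
```

```text
top 461 c [573.2 -14.3] size [19.9 15.9] ang 71.5 z [0.0886 0.0928 0.0944]
circ 574.75048828125 -14.295354843139648 10.319671630859375 centroid [573.92186186 -13.97819244]
-179 9.6; -175 9.6; -169 9.0; -164 9.2; -160 9.4; -155 9.8; -149 9.5; -145 9.9; -139 9.8; -132 9.8; -126 10.0; -120 10.2; -116 9.9; -110 10.3; -106 10.1; -102 9.9; -97 9.8; -93 9.7; -88 9.7; -83 9.8; -79 9.9; -75 10.1; -71 10.3; -69 9.6; -67 8.8; -60 8.5; -57 7.8; -54 7.1; -45 7.0; -40 6.5; -34 6.0; -24 6.3; -17 6.1; -10 5.9; -2 6.6; 4 6.6; 11 6.7; 15 7.6; 21 7.9; 26 8.2; 28 9.3; 32 9.7; 36 10.1; 42 10.0; 48 10.1; 54 10.2; 58 9.8; 64 10.1; 68 9.8; 73 10.3; 77 10.1; 82 10.0; 86 10.0; 91 9.2; 95 10.0; 100 9.4; 104 9.5; 109 9.8; 115 9.4; 119 9.7; 125 9.5; 132 9.4; 138 9.4; 145 9.6; 149 9.2; 156 9.5; 160 9.2; 165 9.0; 170 8.9; 175 9.6; 270 195
```

View pics/w6.png

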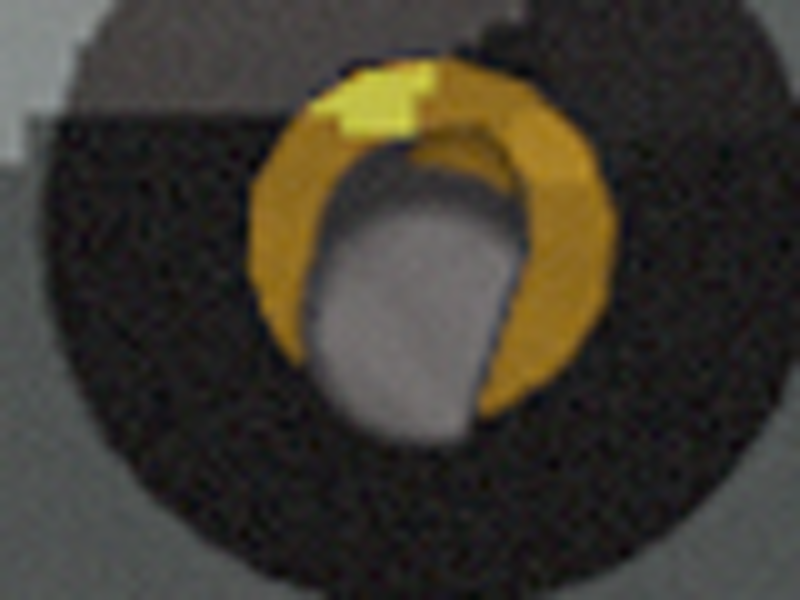

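The flat faces about −19°: its edges sit at −69° and +30°, and rectangle angle 71.5−90 gives the same. The shaft centre is about (0.5745, −0.0143). Now over to the knob, with the tool turned so its y axis lies across the bar.

>>> {"fn": "step_arm", "kwargs": {"targets": [[-0.215,0.05,0,0,0,0,0.1],[-0.215,0.05,0,0,0,0,0.1],[-0.215,0.05,0,0,0,0,0.1],[-0.215,0.05,0,0,0,0,0.1],[-0.215,0.05,0,0,0,0,0.1],[-0.215,0.05,0,0,0,0,0.1],[0,0,0,0,0,-0.0753,0.1],[0,0,0,0,0,-0.0753,0.1],[0,0,0,0,0,-0.0753,0.1],[0,0,0,0,0,-0.0753,0.1]]}}

```text
t: 14.93
eef_pos: [0.6206, -0.2273, 0.1692]
tcp_rot: [-0.0, 0.525, 0.851, -0.0]
contact_force: [0.4, -0.4, 0.6]
grip_width: 0.0507
finger_force: 0.0
```

>>> {"fn": "step_arm", "kwargs": {"targets": [[0,0,0,0,0,-0.0753,0.1],[0,0,0,0,0,-0.0753,0.1],[0,0,0,0,0,-0.0753,0.1],[0,0,0,0,0,-0.0753,0.1],[0,0,0,0,0,-0.0753,0.1],[0,0,0,0,0,-0.0753,0.1],[0,0,0,0,0,-0.0753,0.1],[0,0,0,0,0,0,0.1],[0,0,0,0,0,0,0.1]]}}

```text
t: 15.68
eef_pos: [0.6207, -0.2268, 0.1691]
tcp_rot: [-0.0, 0.143, 0.99, 0.0]
contact_force: [0.2, -0.0, -0.1]
grip_width: 0.0507
finger_force: 0.0
```

```bash
cat > k.py <<'E'
from h import *; from m import rect,big
def knob():
    c=cap('wrist'); P=cloud(c);hsv=cv2.cvtColor(c['frame'],cv2.COLOR_RGB2HSV);H,S,V=[hsv[...,i].astype(int) for i in range(3)];X,Y,Z=[P[...,i] for i in range(3)]
    k=(X>.5)&(X<.72)&(Y>-.32)&(Y<-.12)
    o=k&(H<25)&(S>170)&(Z>.03)&(Z<.075); rect(P[big(o)],'bar'); t=big((o|(k&(S<60)&(V>120)&(Z>.05)))&(abs(Z-.0655)<.003)); rect(P[t],'top')
    rect(P[big(k&(V<75)&(S<110)&(abs(Z-.036)<.003))],'hubtop')
    w=k&(S<60)&(V>140)&(abs(Z-.066)<.004); rect(P[big(w)],'white')
    return c
E
python3 - <<'E'
from k import *
c=knob(); np.savez('w7',**{k:c[k] for k in('frame','z_map','camera_matrix','k1','p','R')})
go(.6036,-.2198,.041,163.7); print(manip.observe()['joints'].round(2))
E
```

```text
bar 2691 c [ 608.6 -221. ] size [ 27.  100.5] ang 72.7 z [0.0585 0.0648 0.0665]
top 2431 c [ 607.3 -221.3] size [22.  95.3] ang 73.4 z [0.0628 0.0651 0.0667]
hubtop 500 c [ 598.2 -239.4] size [13.9 47.8] ang 74.6 z [0.0337 0.0351 0.0364]
white 102 c [ 614.9 -223.3] size [ 3.4 31.5] ang 73.7 z [0.0642 0.0659 0.0673]
t 15.73 pos [ 0.6209 -0.2265  0.1692] yaw 163.63 w 0.0507 | shift now [0.123 0.01  0.855] turn [-0.0002 -0.0002 -0.0008] shift after [0.123 0.01  0.855] min rows 3.1
[ 0.83  0.68 -0.79  1.57  0.52  1.11  1.2 ]
```

>>> {"fn": "step_arm", "kwargs": {"targets": [[0.125,0.013,0.1,0,0,0,0.1],[0,0,0.2,0,0,0,0.1],[0,0,0.2,0,0,0,0.1],[0,0,0.2,0,0,0,0.1],[0,0,0.1,0,0,0,0.1],[0,0,0.055,0,0,0,0.1],[0,0,0,0,0,0,0.1],[0,0,0,0,0,0,0.1]]}}

```text
t: 16.4
eef_pos: [0.6047, -0.2182, 0.042]
tcp_rot: [0.001, 0.14, 0.99, -0.0]
contact_force: [0.3, 0.3, -0.3]
grip_width: 0.0507
finger_force: 0.0
```

>>> {"fn": "step_arm", "kwargs": {"targets": [[0,0,0,0,0,0,-0.7],[0,0,0,0,0,0,-0.7],[0,0,0,0,0,0,-0.7],[0,0,0,0,0,0,-0.7],[0,0,0,0,0,0,-0.7],[0,0,0,0,0,0,-0.7],[0,0,0,0,0,0,-0.7]], "squeeze": 55}}

```text
t: 16.98
eef_pos: [0.6043, -0.2187, 0.0418]
tcp_rot: [0.0, 0.14, 0.99, -0.0]
contact_force: [-2.4, -0.0, 4.7]
grip_width: 0.0241
finger_force: 55.0
```

```bash
python3 - <<'E'
from k import *
s=manip.observe();print(s['contact_force'],s['finger_force']); go(.6035,-.2194,.041,163.5)
E
```

```text
[-2.40324989 -0.00883835  4.67806041] 55.00242650974542
t 16.98 pos [ 0.6043 -0.2187  0.0418] yaw 163.89 w 0.0241 | shift now [ 0.004 -0.006  0.006] turn [-0.0005  0.0006  0.0044] shift after [ 0.004 -0.006  0.006] min rows 0.1
```

>>> {"fn": "step_arm", "kwargs": {"targets": [[0,0,-0.1,0,0,0,-0.7],[0,0,-0.25,0,0,0,-0.7],[0,0,-0.25,0,0,0,-0.7],[0,0,-0.25,0,0,0.032,-0.7],[0.038,0.206,0,0,0,0,-0.7],[0.038,0.206,0,0,0,0,-0.7],[0.038,0.206,0,0,0,0,-0.7],[0.038,0.206,0,0,0,0,-0.7],[0.038,0.206,0,0,0,0,-0.7],[0.038,0.206,0,0,0,0,-0.7]]}}

```text
t: 17.82
eef_pos: [0.6315, -0.0301, 0.169]
tcp_rot: [-0.0, 0.165, 0.986, 0.0]
contact_force: [0.7, -0.3, -1.9]
grip_width: 0.0231
finger_force: 55.0
```

>>> {"fn": "step_arm", "kwargs": {"targets": [[0,0,0,0,0,0,-0.7],[0,0,0,0,0,0,-0.7],[0,0,0,0,0,0,-0.7],[0,0,0,0,0,0,-0.7]]}}

```text
t: 18.15
eef_pos: [0.6317, -0.0336, 0.1684]
tcp_rot: [-0.0, 0.166, 0.986, -0.001]
contact_force: [-0.2, -0.0, -1.8]
grip_width: 0.0237
finger_force: 55.0
```

```bash
python3 - <<'E'
from k import *
from scipy.optimize import least_squares
c=cap('wrist'); P=cloud(c);hsv=cv2.cvtColor(c['frame'],cv2.COLOR_RGB2HSV);H,S,V=[hsv[...,i].astype(int) for i in range(3)];X,Y,Z=[P[...,i] for i in range(3)]
m=big((abs(X-.575)<.03)&(abs(Y+.015)<.035)&(Z>.087)&(Z<.098)); q=P[m]; rect(q,'top'); zt=np.median(q[:,2])
cn=max(cv2.findContours(m.astype(np.uint8),0,1)[0],key=cv2.contourArea)[:,0]; W=onplane(c,cn,zt)[:,:2]*1000
f=lambda p,W:np.minimum(np.hypot(*(W-p[:2]).T)-10, 1e9) if 0 else np.abs(np.maximum(np.hypot(*(W-p[:2]).T)-10,((W-p[:2])@[np.cos(p[2]),np.sin(p[2])])-6))
print('D fit',least_squares(f,[575,-14,-.33],args=(W,),loss='soft_l1',x_scale=[1,1,.1]).x)
d=np.load('w5.npz'); e={k:d[k] for k in d.files}; e['k1']=float(e['k1']); P5=cloud(e);m5=big((abs(P5[...,0]-.575)<.03)&(abs(P5[...,1]+.015)<.035)&(P5[...,2]>.087)&(P5[...,2]<.098))
W=onplane(e,max(cv2.findContours(m5.astype(np.uint8),0,1)[0],key=cv2.contourArea)[:,0],np.median(P5[m5][:,2]))[:,:2]*1000
print('D fit w5',least_squares(f,[575,-14,-.33],args=(W,),loss='soft_l1',x_scale=[1,1,.1]).x)
k=(abs(Z-.19)<.03)&(H<25)&(S>170); rect(P[big(k)],'bar in hand')
save('w8.png',c['frame'],1.4); print(c['p'])
go(.5743,-.0143,.165,161)
E
```

```text
top 485 c [573.5 -15. ] size [19.3 14.6] ang 70.5 z [0.0906 0.0929 0.0945]
D fit [ 5.75038907e+02 -1.55888334e+01 -3.33109169e-01]
D fit w5 [ 5.75062697e+02 -1.43877746e+01 -3.28246054e-01]
bar in hand 6571 c [624.3 -29.9] size [27.8 75. ] ang 71.0 z [0.1706 0.1914 0.1928]
[ 0.56232177 -0.00875399  0.33771076]
t 18.20 pos [ 0.6317 -0.0338  0.1684] yaw 160.89 w 0.0237 | shift now [ 0.404 -0.003  0.023] turn [-0.0006 -0.0001 -0.0012] shift after [ 0.404 -0.002  0.022] min rows 1.5
```

View pics/w8.png

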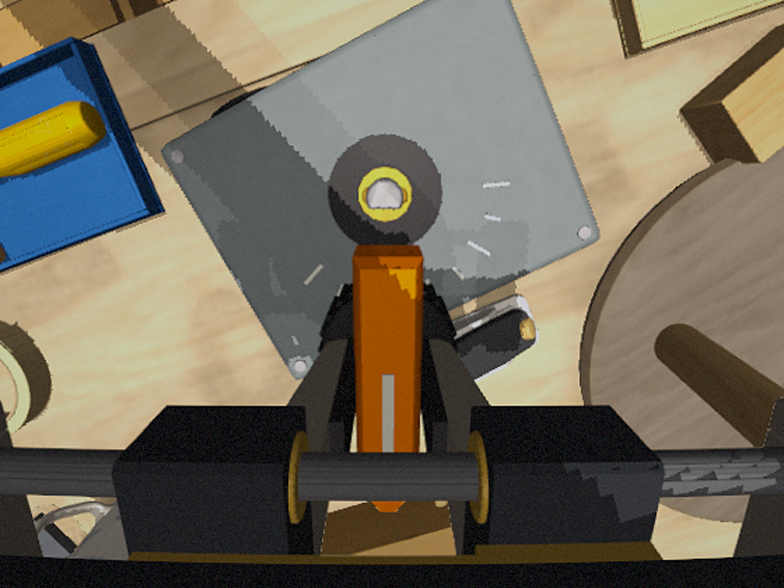

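Wrist picture: shaft at (385,193) with its flat facing down the image, towards the held knob's pointer (bar at 388). They line up. I average several captures to reduce the millimetre noise.

```bash
python3 - <<'E'
from k import *
from scipy.optimize import least_squares
f=lambda p,W:np.abs(np.maximum(np.hypot(*(W-p[:2]).T)-10,((W-p[:2])@[np.cos(p[2]),np.sin(p[2])])-6))
s=manip.observe(); M=rot(s['tcp_rot']).as_matrix(); t=s['eef_pos']; out=[]
for i in range(8):
    c=cap('wrist'); P=cloud(c);hsv=cv2.cvtColor(c['frame'],cv2.COLOR_RGB2HSV);H,S=hsv[...,0],hsv[...,1];X,Y,Z=[P[...,i] for i in range(3)]
    m=big((abs(X-.575)<.03)&(abs(Y+.015)<.035)&(Z>.087)&(Z<.098)); zt=np.median(Z[m])
    W=onplane(c,max(cv2.findContours(m.astype(np.uint8),0,1)[0],key=cv2.contourArea)[:,0],zt)[:,:2]*1000
    r=least_squares(f,[575,-14,-.33],args=(W,),loss='soft_l1',x_scale=[1,1,.1]).x
    sh=M.T@(np.r_[r[:2]/1000,zt]-t)*1000
    b=P[big((abs(Z-.19)<.005)&(H<25)&(S>170))]; bt=(b-t)@M*1000
    out.append(np.r_[r[:2],np.degrees(r[2]),sh[:2],zt*1000,np.percentile(bt[:,1],[2,98]).mean(),bt[:,0].max(),(M.T@(c['p']-t))*1000])
o=np.array(out); print(o.mean(0).round(2)); print(o.std(0).round(2)); print(s['eef_pos'],manip.observe()['eef_pos'])
E
```

```text
[ 574.97  -15.63  -19.07   59.51   -1.37   92.88    1.29   45.79   73.88
    1.2  -169.37]
[0.08 0.03 0.28 0.08 0.03 0.02 0.53 0.14 0.15 0.43 0.05]
[ 0.6316881  -0.03375484  0.16836589] [ 0.63185672 -0.03206931  0.16853455]
```

>>> {"fn": "step_arm", "kwargs": {"targets": [[0.2,-0.007,0,0,0,0,-0.7],[0.191,-0.008,0,0,0,0,-0.7],[0,0,0,0,0,0,-0.7],[0,0,0,0,0,0,-0.7],[0,0,0,0,0,0,-0.7],[0,0,0,0,0,0,-0.7]]}}

```text
t: 19.1
eef_pos: [0.5768, -0.0154, 0.1688]
tcp_rot: [0.001, 0.165, 0.986, 0.0]
contact_force: [-0.8, 0.9, -1.3]
grip_width: 0.0235
finger_force: 55.0
```

```bash
python3 - <<'E'
from k import *
T=[];B=[]
for i in range(10):
    c=cap('wrist'); s=manip.observe(); T.append(np.r_[s['eef_pos']*1000,yaw(s['tcp_rot'])])
    P=cloud(c);hsv=cv2.cvtColor(c['frame'],cv2.COLOR_RGB2HSV); b=P[big((abs(P[...,2]-.19)<.005)&(hsv[...,0]<25)&(hsv[...,1]>170))]
    r=cv2.minAreaRect((b[:,:2]*1000).astype(np.float32)); B.append(r[0]+(r[2],))
print(np.mean(T,0).round(2),np.std(T,0).round(2)); print(np.mean(B,0).round(2),np.std(B,0).round(2)); M=rot(s['tcp_rot']).as_matrix(); t=np.mean(T,0)[:3]
print('shaft est rel tcp in tool',(M.T@(np.array([574.97,-15.63,92])-t)).round(2),(M.T@(np.array([575.06,-14.39,92])-t)).round(2), s['contact_force'])
go(.575,-.015,.13)
E
```

```text
[576.04 -14.99 168.42 161.01] [0.32 0.16 0.06 0.02]
[568.48 -11.82  71.36] [0.28 0.14 0.28]
shaft est rel tcp in tool [ 0.79 -0.95 76.42] [ 1.11  0.25 76.42] [-0.00172926  0.51255772 -1.49976917]
t 19.60 pos [ 0.5757 -0.0149  0.1684] yaw 161.03 w 0.0234 | shift now [ 0.004 -0.002  0.256] turn [-0.     -0.0001  0.    ] shift after [ 0.004 -0.002  0.256] min rows 0.9
```

>>> {"fn": "step_arm", "kwargs": {"targets": [[0.001,-0.002,0.1,0,0,0,-0.7],[0,0,0.08,0,0,0,-0.7],[0,0,0.02,0,0,0,-0.7],[0,0,0.02,0,0,0,-0.7],[0,0,0.02,0,0,0,-0.7],[0,0,0,0,0,0,-0.7],[0,0,0,0,0,0,-0.7]]}}

```text
t: 20.18
eef_pos: [0.5756, -0.015, 0.1327]
tcp_rot: [0.0, 0.165, 0.986, 0.0]
contact_force: [0.0, 0.1, -0.9]
grip_width: 0.0238
finger_force: 55.0
```

>>> {"fn": "step_arm", "kwargs": {"targets": [[0,0,0.013,0,0,0,-0.7],[0,0,0.013,0,0,0,-0.7],[0,0,0.013,0,0,0,-0.7],[0,0,0,0,0,0,-0.7],[0,0,0,0,0,0,-0.7]]}}

```text
t: 20.6
eef_pos: [0.5754, -0.0152, 0.1266]
tcp_rot: [-0.0, 0.165, 0.986, -0.0]
contact_force: [-0.5, 0.3, -1.9]
grip_width: 0.0238
finger_force: 55.0
```

The bore is over the shaft with no side force. Pushing on to the balls and home.

>>> {"fn": "step_arm", "kwargs": {"targets": [[0,0,0.02,0,0,0,-0.7],[0,0,0.02,0,0,0,-0.7],[0,0,0.02,0,0,0,-0.7],[0,0,0,0,0,0,-0.7],[0,0,0,0,0,0,-0.7]]}}

```text
t: 21.02
eef_pos: [0.5752, -0.0158, 0.1174]
tcp_rot: [-0.0, 0.165, 0.986, -0.001]
contact_force: [-0.6, -1.6, 0.0]
grip_width: 0.0233
finger_force: 55.0
```

>>> {"fn": "step_arm", "kwargs": {"targets": [[0,0,0.02,0,0,0,-0.7],[0,0,0.02,0,0,0,-0.7],[0,0,0.02,0,0,0,-0.7],[0,0,0,0,0,0,-0.7],[0,0,0,0,0,0,-0.7]]}}

```text
t: 21.43
eef_pos: [0.575, -0.0154, 0.1079]
tcp_rot: [-0.0, 0.165, 0.986, 0.0]
contact_force: [1.9, -2.3, -8.9]
grip_width: 0.0236
finger_force: 55.0
```

>>> {"fn": "step_arm", "kwargs": {"targets": [[0,0,0.015,0,0,0,-0.7],[0,0,0.015,0,0,0,-0.7],[0,0,0.01,0,0,0,-0.7],[0,0,0,0,0,0,-0.7],[0,0,0,0,0,0,-0.7]]}}

```text
t: 21.85
eef_pos: [0.5754, -0.015, 0.1038]
tcp_rot: [0.0, 0.165, 0.986, -0.0]
contact_force: [-3.4, -2.9, 8.0]
grip_width: 0.0235
finger_force: 55.0
```

>>> {"fn": "step_arm", "kwargs": {"targets": [[0,0,0.012,0,0,0,-0.7],[0,0,0.012,0,0,0,-0.7],[0,0,0,0,0,0,-0.7],[0,0,0,0,0,0,-0.7],[0,0,0,0,0,0,-0.7]]}}

```text
t: 22.27
eef_pos: [0.5758, -0.0149, 0.1035]
tcp_rot: [0.001, 0.165, 0.986, -0.002]
contact_force: [-11.5, -2.9, 33.0]
grip_width: 0.0235
finger_force: 55.0
```

Solid stop at the expected height, so it is home. Relax, let go, rise and check.

>>> {"fn": "step_arm", "kwargs": {"targets": [[0,0,-0.028,0,0,0,-0.7],[0,0,0,0,0,0,0.1],[0,0,0,0,0,0,0.1],[0,0,0,0,0,0,0.1],[0,0,0,0,0,0,0.1],[0,0,-0.1,0,0,0,0.1],[0,0,-0.2,0,0,0,0.1],[0,0,-0.2,0,0,0,0.1],[-0.12,0,-0.1,0,0,0,0.1],[0,0,0,0,0,0,0.1]]}}

```text
t: 23.1
eef_pos: [0.5969, -0.0214, 0.1983]
tcp_rot: [0.005, 0.166, 0.986, 0.001]
contact_force: [1.0, -0.2, 0.4]
grip_width: 0.0506
finger_force: 0.0
```

>>> {"fn": "step_arm", "kwargs": {"targets": [[0,0,0,0,0,0,0.1],[0,0,0,0,0,0,0.1],[0,0,0,0,0,0,0.1],[0,0,0,0,0,0,0.1]]}}

```text
t: 23.43
eef_pos: [0.5913, -0.0207, 0.1922]
tcp_rot: [-0.001, 0.164, 0.986, -0.0]
contact_force: [0.5, 0.8, -0.5]
grip_width: 0.0504
finger_force: 0.0
```

```bash
python3 - <<'E'
from k import *
c=cap('wrist'); P=cloud(c);hsv=cv2.cvtColor(c['frame'],cv2.COLOR_RGB2HSV);H,S,V=[hsv[...,i].astype(int) for i in range(3)];X,Y,Z=[P[...,i] for i in range(3)]
k=(abs(X-.575)<.08)&(abs(Y+.015)<.06)&(Z<.15)
b=big(k&(H<25)&(S>170)&(Z>.09)); rect(P[b],'bar'); t=b&(Z>.122); A=P[t]; rect(A,'top'); n=np.linalg.lstsq(np.c_[A[:,:2],np.ones(len(A))],A[:,2],rcond=None)[0]; print('slope',n[:2])
rect(P[big(k&(V<80)&(abs(Z-.097)<.004))],'hubtop'); print(manip.observe()['contact_force'],manip.observe()['eef_pos'])
c=cap('scene'); P=cloud(c);hsv=cv2.cvtColor(c['frame'],cv2.COLOR_RGB2HSV);H,S=hsv[...,0],hsv[...,1]; X,Y,Z=[P[...,i] for i in range(3)]
rect(P[big((H>20)&(H<32)&(S>200)&(X<.6)&(Y<0)&(Z<.06)&(Z>0.01))],'handle'); rect(P[big((abs(Z-.036)<.005)&(abs(X-.48)<.1)&(abs(Y-.27)<.12))],'offcut')
E
```

```text
bar 3569 c [580.  -16.8] size [ 26.9 100.8] ang 70.6 z [0.1211 0.1268 0.1285]
top 3411 c [580.  -16.9] size [ 23.7 100.8] ang 70.9 z [0.1225 0.1269 0.1285]
slope [-0.00514428 -0.00869991]
hubtop 756 c [581.4   5. ] size [16.1 50.1] ang 71.5 z [0.0934 0.0971 0.0984]
[-0.17580959 -0.69735832 -0.07458379] [ 0.59156658 -0.02073293  0.19233804]
handle 177 c [ 458.9 -237.3] size [ 21.6 100.9] ang 1.2 z [0.0199 0.0305 0.0396]
offcut 471 c [485.1 255.9] size [ 48.9 119.5] ang 1.1 z [0.0315 0.0358 0.0403]
```

```bash
python3 -c "
from rig import manip
print(manip.sign_off())"
```

```text
the job is handed in; nothing more can be done
None
```

The job is handed in: the offcut is in the plywood tray, the screwdriver is in the blue tray, and the knob is pushed home on the D-shaft with flats aligned and then released; final camera checks agree with this, but the hand-in returned no verdict.

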